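# Open the refill canister with the unknown thread

### The arm

A 6-joint arm with a two-finger parallel gripper is mounted at the origin on the work surface. World frame = base frame: x ahead of the robot, y to its left, z up, the work surface at z = 0. Lengths are in mm, angles in rad, forces in N, time in s.
With the tool pointing down it reaches from about 275 to 750 mm from the base axis. Payload 10.2 kg.
Tool frame: the origin (TCP) lies between the finger pads; the fingertips stand 22 mm ahead of it and the grasp point (between the pads) lies 3 mm ahead of it (ctrl.nose_length is the distance from the TCP to the fingertips, in mm); y points along the fingers, z is the direction in which the jaws open and shut, and the axes are right-handed (so a half turn about y gives the same grasp; the last joint's range is limited). The gripper opens to 85 mm and grips with 20 to 120 N. Pads are 22 mm wide; open, the fingers measure 114 mm over their backs; the gripper's body (76 mm by 85 mm) begins 54 mm behind the grasp point. The pads swing forward as they close: fully open they stand 13 mm farther back than shut.
Start: joints at [1.049, 0.313, 1.498, -0, 1.331, -0.223], TCP at [154.559, 501.74, 253.294] pointing down, gripper open.
Joint ranges: [-2.94, 2.94], [-0.97, 2.17], [0.19, 2.56], [-1.23, 4.37], [0.02, 3.11], [-2.88, 2.88]. Speed limits (rad/s): [2.39, 2.39, 3.01, 3.14, 3.14, 3.14].

### API

Orientations are given as a unit quaternion [w, x, y, z].
In Python, from rig import ctrl, eyes, models gives the robot as it stands.
- The arm moves only by the shell command python3 -m crank 'ROWS' [FORCE]. ROWS is JSON, a list of rows, each an object with "dp": the shift along the tool's x, y, z in mm, a list of three; "roll": the turn about the tool's y in rad; "gripper": the closure in counts, from 0 (fully open) to 255 (shut). A call has 1 to 10 rows; each row is the pose to reach, as a shift and turn from the pose commanded when the call began, along the tool's axes at that moment; what a row does not reach only later rows make up. A row lasts 1/12 s, in which the tool goes at most 41.7 mm and 7.16 degrees, less where a joint would pass 70% of its speed; a pose out of reach is approached as far as the arm can. A call with a gripper value outside its range is refused whole. The fingers move at their own pace and stop on an object; FORCE is the grip in N (left out, the last holds). Time passes only in rows, so rows that repeat a pose let the fingers close. It gives the time, the measured TCP pose, the force and the opening at its end, in the units of the state.
- ctrl.sense(): the state, without advancing time (a new reading comes with each control period).
- eyes.capture(name): name is "scene" or "top" or "wrist"; returns a dict with "color" (480x640x3 uint8, red, green, blue), "fx", "fy", "cx", "cy" (pixels), "R" (3x3) and "t" (3): a world point X has camera coordinates R X + t. Camera axes: x right, y down, z forward; pixel columns grow to the right and rows downward; lengths in mm; the calibration is good to about 2 mm. The wrist camera is an equidistant fisheye: a pixel r from the principal point sees the ray r / f radians off the axis. A picture is of the moment at which its call begins. There is no depth.
- ctrl.finish_job(): hands the job in, once; it reports no verdict.
Trained networks look in a picture, given as the dict that the camera call returned (one of the last four; its "shot" number tells which), for a name from the list of things; names that differ only in an ending like _2 or _b are one class to them, and where a whole thing is asked for, a point or a joint stands for the part that bears it (a point fixed in the world has none). Each returns a list of dicts, best first, with "confidence" (0 to 1); they miss things now and then, are a little off and sometimes report something else, mostly with a low value. They report only what shows in the picture. A call takes as long as a camera call. They do not tell look-alikes from the thing itself.
- models.spot_in(picture, label): "extent" ([centre column, centre row, width, height] in pixels, round what is visible of it).
- models.spot_point(picture, label): "centre" ([column, row] in pixels: a listed point, or the origin of a listed thing).
The state is a dict: "time_s": time; "joints": joint angles; "dq": joint speeds; "tau": joint torques, N m; "eef_pos": TCP position; "ee_rot": TCP orientation; "force": force on the tool from outside, world axes, zero at the start; "wrist_torque": the same for the moment, N m; "grip_width": opening from 0.0 (shut) to 1.0 (fully open).
Only numpy, scipy, OpenCV 4.12 (cv2) and the standard library are available. Lean on these libraries where they do the work, as an engineer would, in place of code of your own. Each camera call takes 0.05 s, during which the arm holds its last target. There are 200 camera calls.

### The job

Take the cap off the round disinfectant canister and leave the square one shut. These canisters come with either right-hand or left-hand threads and it does not show which, so try one way and, if the cap does not come free, the other; do not disturb the things standing around. Finish while still holding the cap in the gripper, upright and still, straight above the open neck with at least 6 cm of clear air between them.

Things in the scene. Friction and masses are not known exactly. Their poses are not given: they have to be found in the camera images.
- canister_round: The canister to open: round aluminium canister in a steel foot plate (120 x 120 x 6 mm) bolted to the table: it cannot move. Shoulder 105 mm above the table. Origin: centre of the foot's underside at table level, z up. Its place on the table varies, and which of the two canisters stands on the left varies. Body 90 mm in diameter.
- canister_square: The other one, to leave shut: square aluminium canister in a steel foot plate (120 x 120 x 6 mm) bolted to the table: it cannot move. Shoulder 105 mm above the table. Origin: centre of the foot's underside at table level, z up. Its place on the table varies, and which of the two canisters stands on the left varies. Body 86 x 86 mm.
- mouth_round (a point): Centre of the round canister's neck opening (top of the neck, hidden inside the cap while it is on), 131 mm above the table, z up. The neck is 26 mm high and at most 39 mm in diameter.
- cap_round: Black plastic screw cap, 50 g, 38 mm high: the upper 14 mm is a round disc of 52 mm diameter (grip here), below it a skirt of 50 mm. Origin: centre of its lower edge, z up its axis. Screwed on, the lower edge is 107 mm and the top 145 mm above the table. To be taken off.
- cap_round_top (a point): Centre of the top of the round canister's cap. Its hidden quick thread, right- or left-hand: loosened (right-hand: anticlockwise from above) it turns easily without rising, lifts off after 35 to 65 degrees and stops at about 115: 80 is right. The wrong way it stops hard after 15 to 30 and the fingers slip. Still threaded it has 4 mm of vertical play. A 20 to 40 N grip is enough.
- cap_square: Black plastic screw cap, 50 g, 38 mm high: the upper 14 mm is a round disc of 52 mm diameter (grip here), below it a skirt of 50 mm. Origin: centre of its lower edge, z up its axis. Screwed on, the lower edge is 107 mm and the top 145 mm above the table. It is the cap of the square canister: leave it alone.
- gel_bottle: Bystander: white plastic bottle, 52 mm in diameter, 150 mm high, standing. Origin: centre of its underside.
- cup: Bystander: white cup, 68 mm in diameter, 70 mm high. Origin: centre of its underside.
- kit_box: Bystander: cardboard box 160 x 100 x 60 mm. Origin: centre of its underside.
There are look-alikes about, which are no part of the job. Leave any orange look-alike of the cap_round alone.

How it is judged:
By the outcome, as a careful person would: the job done as asked, in the order asked, and still so for the second after the job is handed in, while the arm keeps its last pose, push and grip.
It also fails if it takes over 48 s, if anything falls off the work surface, if the arm or the gripper's body presses on something with over 40 N, if the wrist force passes 120 N, or if a joint passes its speed limit or range.

## Working session

There is one attempt and no reset: what is moved stays moved. The work goes in short steps, Python scripts to look and compute and a shell command to move; the robot and the scene stay as the last step left them, time stands still between calls to the robot, and variables do not carry over. Pictures are saved under pics/ and viewed, about 8 in all and at most 12, crops included, and the job is handed in when it is done.

```bash
mkdir -p pics; ls; cat > h.py <<'E'
import numpy as np, cv2
from scipy.optimize import least_squares
from scipy.spatial.transform import Rotation as Ro
from rig import ctrl, eyes, models
def save(p,n,crop=None,s=1):
    im=p["color"][:,:,::-1]
    if crop: a,b,c,d=crop; im=im[b:d,a:c]
    cv2.imwrite("pics/"+n,cv2.resize(im,None,fx=s,fy=s,interpolation=cv2.INTER_CUBIC))
def ray(p,uv,fish=False):
    d=np.array([(uv[0]-p["cx"])/p["fx"],(uv[1]-p["cy"])/p["fy"],1.])
    if fish:
        r=np.hypot(d[0],d[1]); d=np.array([d[0]/r*np.sin(r),d[1]/r*np.sin(r),np.cos(r)]) if r>1e-9 else np.array([0,0,1.])
    R=np.array(p["R"]); return -R.T@np.array(p["t"]), R.T@d
def atz(p,uv,z,fish=False):
    o,d=ray(p,uv,fish); return o+d*(z-o[2])/d[2]
E
python3 - <<'E'
from h import *
np.set_printoptions(precision=1,suppress=True)
s=ctrl.sense(); print(s["time_s"],s["eef_pos"],np.array(s["ee_rot"]),s["grip_width"],Ro.from_quat(np.array(s["ee_rot"])[[1,2,3,0]]).as_matrix())
for n in("scene","top"):
    p=eyes.capture(n); save(p,n+"0.png")
    for l,z in(("cap_round_top",145),("cap_square",107),("canister_round",0),("canister_square",0),("gel_bottle",0),("cup",0),("kit_box",0)):
        for q in models.spot_point(p,l)[:3]: print(n,l,round(q["confidence"],2),np.array(q["centre"]),atz(p,q["centre"],z))
E
```

```text
pics
0.0 [154.4 501.5 252.7] [-0.7  0.7 -0.1  0.1] 0.9969801891465473 [[ 1.  -0.   0.3]
 [-0.3 -0.   1. ]
 [-0.  -1.  -0. ]]
scene cap_round_top 0.78 [408.  213.6] [662.7 135.8 145. ]
scene cap_round_top 0.78 [329.8 174.1] [453.2  65.4 145. ]
scene cap_round_top 0.75 [409.7 160.2] [546.4 255.2 145. ]
scene cap_square 0.87 [263.9 287.8] [ 589.8 -238.6  107. ]
scene canister_round 0.94 [381.2 191.6] [505.7 215.9   0. ]
scene canister_square 0.69 [273.  306.7] [ 598.4 -230.5    0. ]
scene gel_bottle 0.6 [378.  299.8] [746.5 -16.2   0. ]
scene cup 0.6 [288.5 195.5] [351.9   1.1   0. ]
scene kit_box 0.86 [189.6 306. ] [ 468.7 -389.4    0. ]
top cap_round_top 0.95 [204.1 280.7] [506.3 219.5 145. ]
top cap_round_top 0.93 [225.6 233.4] [610.5 177.9 145. ]
top cap_round_top 0.82 [168.6 288.6] [487.1 295.6 145. ]
top cap_square 0.8 [413.6 244.3] [ 601.9 -238.2  107. ]
top cap_square 0.48 [221.3 280.3] [509.1 191.  107. ]
top canister_round 0.57 [218.5 282.6] [505.6 222.1   0. ]
top canister_square 0.79 [400.9 249.7] [ 599.6 -226.9    0. ]
top canister_square 0.26 [317.9 192.3] [738.8 -17.2   0. ]
top gel_bottle 0.63 [318.1 189. ] [747.3 -17.5   0. ]
top gel_bottle 0.48 [203.8 283.1] [503.3 258.6   0. ]
top cup 0.96 [310.7 345.7] [358.7 -10.7   0. ]
top kit_box 0.73 [470.1 302.6] [ 474.3 -397.2    0. ]
```

View pics/top0.png

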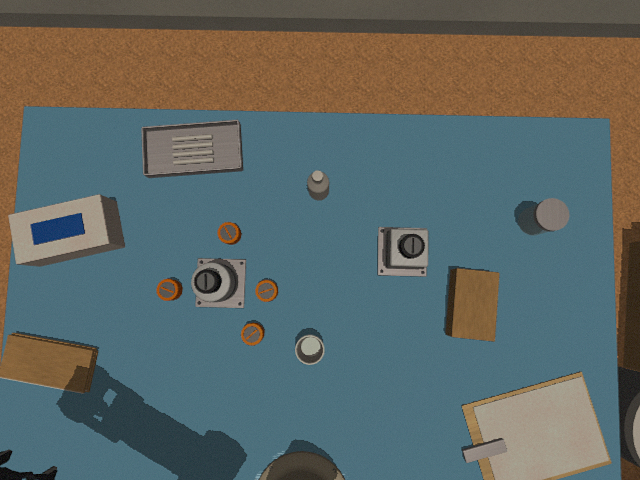

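View pics/scene0.png

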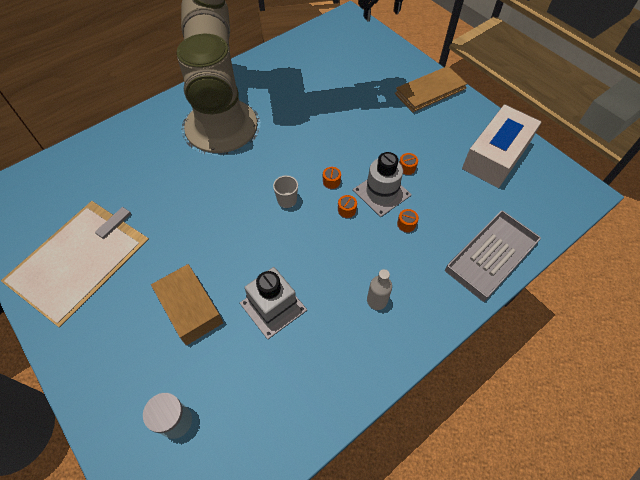

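Look-alikes: the orange caps on the table at top-image (229,233), (168,289), (267,290) and (252,333) are none of the job. The black cap at top (206,281) / scene (388,160) sits on the round body, so it is the one meant. The other black cap, top (411,246) / scene (268,284), is on the square canister. I'll confirm this in a crop and refine the position.

```bash
python3 - <<'E'
from h import *
np.set_printoptions(precision=2,suppress=True)
obs=[]
ims=[]
for n,(a,b,c,d) in(("scene",(350,130,440,220)),("top",(165,240,255,330))):
    p=eyes.capture(n); im=p["color"][b:d,a:c]; ims.append(cv2.resize(im[:,:,::-1],None,fx=4,fy=4,interpolation=cv2.INTER_CUBIC))
    best=[q for q in models.spot_point(p,"cap_round_top")+models.spot_point(p,"cap_round")]
    for q in best: print(n,round(q["confidence"],2),np.array(q["centre"]),atz(p,q["centre"],145))
    m=(im.max(2)<70).astype(np.uint8); k,l,st,ce=cv2.connectedComponentsWithStats(m)
    for i in range(1,k):
        if st[i,4]>60: print(n,st[i]+[a,b,0,0,0],ce[i]+[a,b],atz(p,ce[i]+[a,b],135))
cv2.imwrite("pics/crop.png",np.hstack(ims))
s=ctrl.sense();R=Ro.from_quat(np.array(s["ee_rot"])[[1,2,3,0]]).as_matrix();print(R)
print("shift to (505,219,250):",R.T@(np.array([505,219,250])-s["eef_pos"]))
E
```

```text
scene 0.94 [407.2 214.9] [664.19 131.65 145.  ]
scene 0.89 [347.3 203.4] [549.33  41.44 145.  ]
scene 0.86 [332.4 173.9] [456.77  70.95 145.  ]
scene 0.77 [410.2 160.1] [546.96 256.49 145.  ]
scene 0.72 [389.3 157.7] [507.48 219.81 145.  ]
scene 0.89 [384.8 167.6] [524.32 188.38 145.  ]
scene 0.84 [406.7 221. ] [675.95 118.56 145.  ]
scene 0.77 [328.3 182.2] [470.67  46.22 145.  ]
scene 0.7 [406.4 167.8] [559.15 231.04 145.  ]
scene 0.64 [343.7 211.8] [562.63  18.75 145.  ]
scene [377 152  21  25 320] [386.82 165.42] [516.97 203.95 135.  ]
scene [367 177  35  24 195] [384.67 190.82] [573.37 144.16 135.  ]
top 0.95 [250.1 333.1] [397.47 115.14 145.  ]
top 0.85 [264.8 288.3] [493.68  87.48 145.  ]
top 0.84 [166.2 289.7] [484.6 300.7 145. ]
top 0.82 [226.8 234.1] [609.05 175.15 145.  ]
top 0.77 [205.1 281.2] [505.29 217.32 145.  ]
top 0.71 [265.6 289.6] [490.94  85.64 145.  ]
top 0.7 [211.1 280.8] [506.52 204.35 145.  ]
top 0.67 [253.4 332.3] [399.37 108.15 145.  ]
top 0.66 [172.3 289.1] [486.27 287.53 145.  ]
top [217 262  21  40 270] [230.38 281.63] [506.12 164.58 135.  ]
top [194 268  28  25 330] [209.03 280.58] [507.08 211.43 135.  ]
[[ 0.96  0.    0.29]
 [-0.29 -0.    0.96]
 [ 0.   -1.    0.  ]]
shift to (505,219,250): [ 418.16    3.32 -167.05]
```

View pics/crop.png

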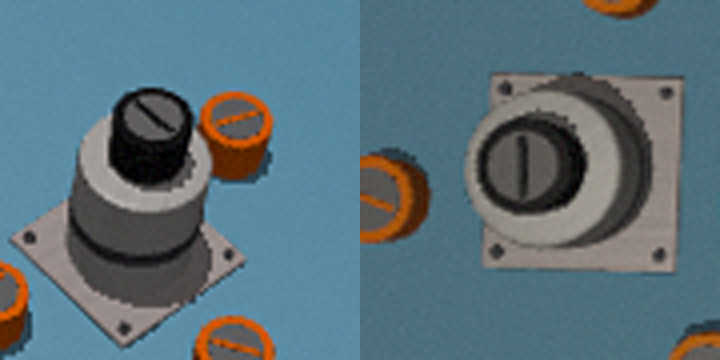

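The crop confirms it: the black cap is on the round body, with its top at scene (388,159) and top (205,282), which puts it at about (506,218). I'll move above it.

```bash
python3 -m crank '[{"dp":[209,0,-84],"roll":0,"gripper":0},{"dp":[209,0,-84],"roll":0,"gripper":0},{"dp":[209,0,-84],"roll":0,"gripper":0},{"dp":[418,0,-167],"roll":0,"gripper":0},{"dp":[418,0,-167],"roll":0,"gripper":0},{"dp":[418,0,-167],"roll":0,"gripper":0},{"dp":[418,0,-167],"roll":0,"gripper":0},{"dp":[418,0,-167],"roll":0,"gripper":0},{"dp":[418,0,-167],"roll":0,"gripper":0},{"dp":[418,0,-167],"roll":0,"gripper":0}]' 30
```

```text
time_s: 1.93
eef_pos: [480.2, 238.4, 253.4]
ee_rot: [0.699, -0.699, 0.105, -0.105]
force: [0.1, 0.5, -0.2]
grip_width: 1.001
```

```bash
python3 -m crank '[{"dp":[30,0,-11],"roll":0,"gripper":0},{"dp":[30,0,-11],"roll":0,"gripper":0},{"dp":[30,0,-11],"roll":0,"gripper":0}]' && python3 - <<'E'
from h import *
np.set_printoptions(precision=2,suppress=True)
p=eyes.capture("wrist"); save(p,"w1.png"); print(p["fx"],p["cx"],p["cy"],np.array(p["R"]),p["t"])
for q in models.spot_point(p,"cap_round_top"): print(round(q["confidence"],2),np.array(q["centre"]),atz(p,q["centre"],145,True))
s=ctrl.sense(); print(s["eef_pos"],s["force"],s["wrist_torque"],s["joints"])
p=eyes.capture("scene");q=[x for x in models.spot_point(p,"canister_round")][:1]
for x in q: print(x["confidence"],atz(p,x["centre"],0))
E
```

```text
time_s: 2.18
eef_pos: [504.9, 219.7, 252.8]
ee_rot: [-0.699, 0.699, -0.106, 0.106]
force: [-0.6, 0.7, 0.6]
grip_width: 0.999
371.64829954431775 318.340068895412 241.10989215807982 [[ 0.3   0.96 -0.  ]
 [ 0.91 -0.28  0.3 ]
 [ 0.29 -0.09 -0.95]] [-358.78 -435.85  253.25]
0.91 [314.7 253.6] [506.48 216.18 145.  ]
0.85 [332.2 327.4] [563.11 211.34 145.  ]
0.84 [187.2 124.1] [401.13 165.19 145.  ]
0.79 [431.4 160.4] [469.28 304.59 145.  ]
0.69 [196.5 236.5] [472.03 144.64 145.  ]
[503.66 221.25 253.24] [-0.07 -0.24  0.19] [-0.04  0.01 -0.  ] [ 0.2   0.37  1.42  0.    1.35 -1.07]
0.92 [506.73 219.95   0.  ]
```

View pics/w1.png

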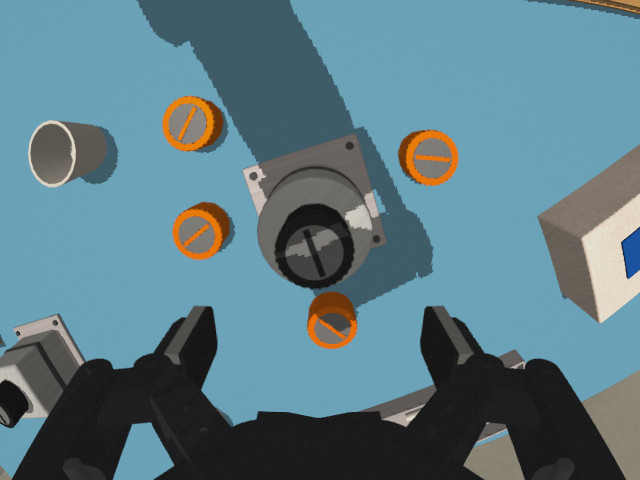

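```bash
python3 -m crank '[{"dp":[2.4,40,-2],"roll":0,"gripper":0},{"dp":[2.4,75,-2],"roll":0,"gripper":0},{"dp":[2.4,100,-2],"roll":0,"gripper":0},{"dp":[2.4,116,-2],"roll":0,"gripper":0},{"dp":[2.4,116,-2],"roll":0,"gripper":0},{"dp":[2.4,116,-2],"roll":0,"gripper":0}]' && python3 - <<'E'
from h import *
p=eyes.capture("wrist"); save(p,"w2.png"); s=ctrl.sense(); print(s["eef_pos"],s["force"])
E
```

```text
time_s: 2.88
eef_pos: [505.5, 218.8, 137.6]
ee_rot: [-0.699, 0.699, -0.105, 0.105]
force: [0.6, -0.4, 0.4]
grip_width: 1.003
[506.13044187 218.78463983 138.59740237] [ 0.4534749  -0.45856794  0.89070024]
```

View pics/w2.png

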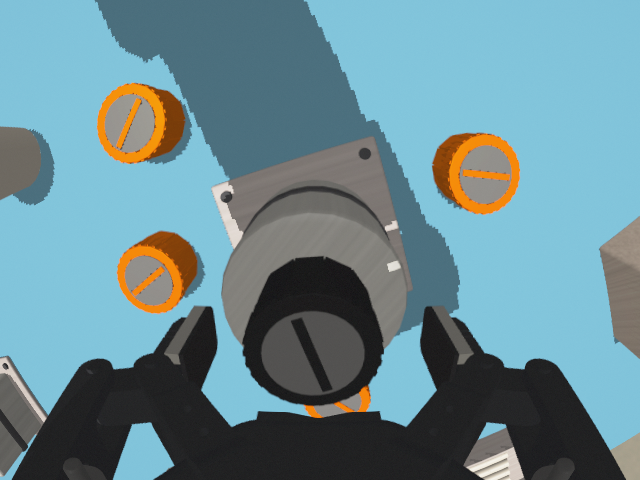

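The cap sits about 2 mm to the left (tool −z) of the middle of the fingers. I'll shift by that and grip.

```bash
python3 - <<'E'
from h import *
p=eyes.capture("wrist")
for c in ((314,352),): print(atz(p,c,145,True))
print([ (q["confidence"],atz(p,q["centre"],145,True)) for q in models.spot_point(p,"cap_round_top")[:2]])
E
python3 -m crank '[{"dp":[0,0,-2],"roll":0,"gripper":0},{"dp":[0,0,-2],"roll":0,"gripper":255},{"dp":[0,0,-2],"roll":0,"gripper":255},{"dp":[0,0,-2],"roll":0,"gripper":255},{"dp":[0,0,-2],"roll":0,"gripper":255},{"dp":[0,0,-2],"roll":0,"gripper":255},{"dp":[0,0,-2],"roll":0,"gripper":255},{"dp":[0,0,-2],"roll":0,"gripper":255},{"dp":[0,0,-2],"roll":0,"gripper":255},{"dp":[0,0,-2],"roll":0,"gripper":255}]' 35; python3 -c "
from h import *
s=ctrl.sense();print(s['force'],s['wrist_torque'],s['grip_width'])"
```

```text
[505.81317241 216.7433986  145.        ]
[(0.91, array([460.45156004, 291.14123053, 145.        ])), (0.87, array([407.89943394, 183.33579969, 145.        ]))]
time_s: 3.87
eef_pos: [505.5, 216.2, 137.8]
ee_rot: [0.699, -0.699, 0.105, -0.105]
force: [-2.6, -0.8, 5.9]
grip_width: 0.597
[-2.63865039 -0.77793113  5.88459919] [-0.23168698  0.34485421 -0.00245276] 0.596795615645419
```

Gripped. I'll try anticlockwise (negative roll) first, through 40°, watching the torque.

```bash
python3 -m crank '[{"dp":[0,0,0],"roll":-0.1,"gripper":255},{"dp":[0,0,0],"roll":-0.2,"gripper":255},{"dp":[0,0,0],"roll":-0.3,"gripper":255},{"dp":[0,0,0],"roll":-0.4,"gripper":255}]'; python3 -c "
from h import *
s=ctrl.sense();print(s['force'],s['wrist_torque'],s['grip_width'],s['joints'][5])"
python3 -m crank '[{"dp":[0,0,0],"roll":-0.1,"gripper":255},{"dp":[0,0,0],"roll":-0.2,"gripper":255},{"dp":[0,0,0],"roll":-0.3,"gripper":255}]'; python3 - <<'E'
from h import *
s=ctrl.sense();print(s['force'],s['wrist_torque'],s['grip_width'],s['joints'][5])
p=eyes.capture("wrist"); save(p,"w3.png",(160,240,480,480),2)
E
```

```text
time_s: 4.2
eef_pos: [506.0, 216.3, 137.9]
ee_rot: [0.706, -0.706, -0.038, 0.037]
force: [0.9, 0.4, 2.8]
grip_width: 0.602
[0.88497487 0.4165214  2.75499373] [ 0.13708535 -0.1541759  -0.04783903] 0.6017477587880855 -1.4858228593415461
time_s: 4.45
eef_pos: [506.0, 216.4, 137.8]
ee_rot: [0.693, -0.693, -0.143, 0.142]
force: [1.4, 0.6, 2.6]
grip_width: 0.591
[1.39727433 0.5618461  2.62902687] [ 0.07808956 -0.18783245 -0.04830152] 0.5914022264971669 -1.7858157311225547
```

View pics/w3.png

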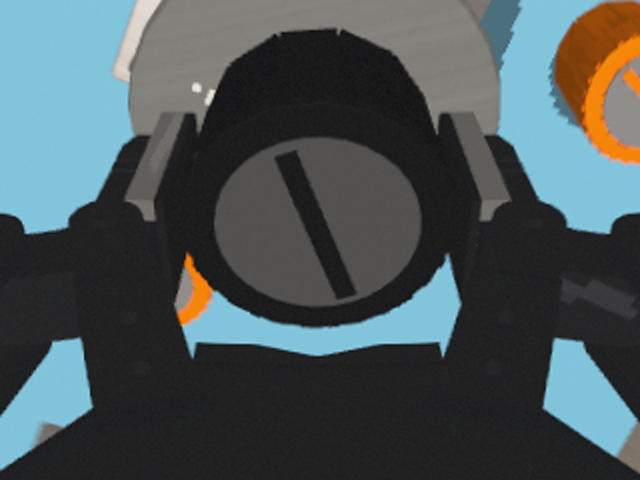

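After 40° the torque is only 0.05 Nm and the slot has turned with the fingers, with no slip. Anticlockwise is the right way, so I'll go on to 80°.

```bash
python3 -m crank '[{"dp":[0,0,0],"roll":-0.1,"gripper":255},{"dp":[0,0,0],"roll":-0.2,"gripper":255},{"dp":[0,0,0],"roll":-0.3,"gripper":255},{"dp":[0,0,0],"roll":-0.4,"gripper":255},{"dp":[0,0,0],"roll":-0.5,"gripper":255},{"dp":[0,0,0],"roll":-0.6,"gripper":255},{"dp":[0,0,0],"roll":-0.7,"gripper":255},{"dp":[0,0,0],"roll":-0.7,"gripper":255}]'; python3 -c "
from h import *
s=ctrl.sense();print(s['force'],s['wrist_torque'],s['grip_width'],s['joints'][5])"
python3 -m crank '[{"dp":[0,-2,0],"roll":0,"gripper":255},{"dp":[0,-4,0],"roll":0,"gripper":255},{"dp":[0,-6,0],"roll":0,"gripper":255},{"dp":[0,-8,0],"roll":0,"gripper":255},{"dp":[0,-8,0],"roll":0,"gripper":255}]'; python3 - <<'E'
from h import *
s=ctrl.sense();print(s['force'],s['wrist_torque'],s['grip_width'],s['joints'][5])
E
```

```text
time_s: 5.17
eef_pos: [505.9, 216.2, 137.9]
ee_rot: [-0.602, 0.603, 0.371, -0.37]
force: [1.0, -0.7, 5.7]
grip_width: 0.597
[ 0.97781955 -0.70077802  5.73507111] [-0.10552587 -0.10557765  0.01096896] 0.596845341288965 -2.4823318226862163
time_s: 5.58
eef_pos: [505.4, 216.1, 145.5]
ee_rot: [-0.603, 0.603, 0.37, -0.37]
force: [0.0, -3.2, -0.4]
grip_width: 0.595
[ 0.02526281 -3.22919887 -0.42020458] [-0.36915702 -0.1990175  -0.04936334] 0.594687079866971 -2.47993542705712
```

Free: 8 mm up with no pull. I'll lift to about 105 mm.

```bash
python3 -m crank '[{"dp":[0,-6,0],"roll":0,"gripper":255},{"dp":[0,-12,0],"roll":0,"gripper":255},{"dp":[0,-20,0],"roll":0,"gripper":255},{"dp":[0,-32,0],"roll":0,"gripper":255},{"dp":[0,-48,0],"roll":0,"gripper":255},{"dp":[0,-66,0],"roll":0,"gripper":255},{"dp":[0,-82,0],"roll":0,"gripper":255},{"dp":[0,-92,0],"roll":0,"gripper":255},{"dp":[0,-97,0],"roll":0,"gripper":255},{"dp":[0,-97,0],"roll":0,"gripper":255}]'
python3 -m crank '[{"dp":[0,0,0],"roll":0,"gripper":255},{"dp":[0,0,0],"roll":0,"gripper":255},{"dp":[0,0,0],"roll":0,"gripper":255},{"dp":[0,0,0],"roll":0,"gripper":255},{"dp":[0,0,0],"roll":0,"gripper":255}]'
python3 - <<'E'
from h import *
s=ctrl.sense();print(s['force'],s['wrist_torque'],s['grip_width'],max(abs(np.array(s['dq']))))
ims=[]
for n in("scene","wrist"):
    p=eyes.capture(n); im=p["color"][:,:,::-1]
    if n=="scene": im=cv2.resize(im[80:240,300:460],None,fx=2.5,fy=2.5)
    else: im=cv2.resize(im[160:480,160:480],(400,400))
    ims.append(im)
    for l,z in(("mouth_round",131),("cap_round",212),("cap_round_top",250)):
        for q in models.spot_point(p,l)[:4]: print(n,l,round(q["confidence"],2),np.array(q["centre"]).round(),atz(p,q["centre"],z,n=="wrist").round(1))
cv2.imwrite("pics/end.png",np.hstack(ims))
E
```

```text
time_s: 6.42
eef_pos: [505.5, 216.4, 243.3]
ee_rot: [-0.602, 0.603, 0.371, -0.369]
force: [-0.6, 0.2, -1.2]
grip_width: 0.592
time_s: 6.83
eef_pos: [505.3, 216.2, 241.9]
ee_rot: [0.603, -0.603, -0.37, 0.37]
force: [0.5, -0.5, -0.4]
grip_width: 0.591
[ 0.49350764 -0.50026013 -0.35426227] [-0.03771978 -0.03958158 -0.01836441] 0.5911063250834576 0.0027560487879055356
scene mouth_round 0.84 [385. 164.] [508.7 207.  131. ]
scene cap_round 0.91 [328. 185.] [514.9   6.7 212. ]
scene cap_round 0.84 [405. 219.] [695.2  79.8 212. ]
scene cap_round 0.82 [407. 169.] [596.  183.1 212. ]
scene cap_round 0.56 [348. 210.] [596.7  -2.2 212. ]
scene cap_round_top 0.94 [409. 215.] [707.3  71.9 250. ]
scene cap_round_top 0.88 [346. 202.] [596.8 -11.  250. ]
scene cap_round_top 0.79 [332. 175.] [520.6  12.1 250. ]
scene cap_round_top 0.78 [397. 131.] [516.2 218.3 250. ]
wrist cap_round 0.95 [319. 305.] [504.3 216.6 212. ]
wrist cap_round 0.93 [206. 242.] [534.7 167.4 212. ]
wrist cap_round 0.66 [278.  93.] [477.4 127.1 212. ]
wrist cap_round 0.64 [387.  74.] [434.9 139.4 212. ]
wrist cap_round_top 0.87 [272.  92.] [477. 131. 250.]
wrist cap_round_top 0.82 [194. 252.] [524.1 163.4 250. ]
wrist cap_round_top 0.78 [388. 312.] [475.6 212.2 250. ]
wrist cap_round_top 0.7 [393.  71.] [441.7 141.2 250. ]
```

View pics/end.png

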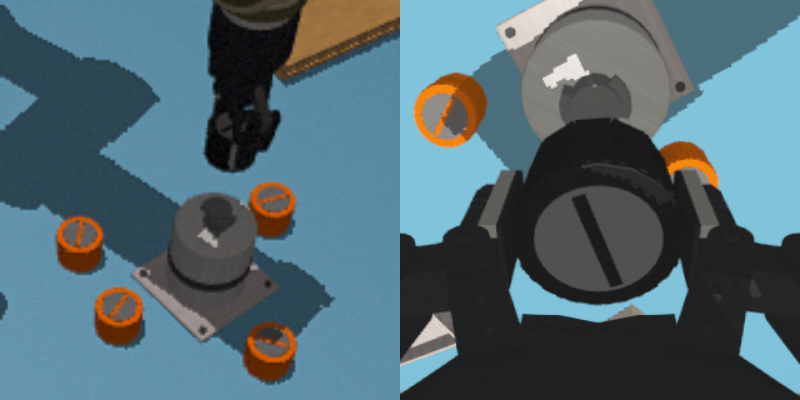

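The picture shows the open neck at scene (387,161), the cap held upright above it at scene (392,137), and the orange look-alikes where they were. I'll hand in.

```bash
python3 -c "
from rig import ctrl
print(ctrl.finish_job())"
```

```text
the job is handed in; nothing more can be done
None
```

The round canister's cap is off. The gripper is holding it upright and still above the open neck, and I handed the job in at about 7 s of the 48 s allowed.

- **Thread:** the first way tried, anticlockwise, was right. It turned about 80° at under 0.1 Nm with no slip, then lifted free with no pull.
- **Final position:** I raised it about 104 mm from its seat, which by my reckoning leaves about 80 mm of clear air over the neck. The cap is at about (505, 216) mm and the canister was measured at about (506, 218) mm, within the camera's error of about 2 mm.
- **Final state:** the arm was still and the grip opening was 0.59.
- **Disagreement:** the network placed the open neck at y = 207 mm. My own reading of its place in the picture gave about 214 mm, and I went by that and the straight lift.
- **Other things:** the arm went nowhere near the square canister, and the last pictures show the orange look-alikes around the round canister where they were. I did not measure the bystanders again at the end, but the wrist force readings never passed about 7 N.

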